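# Latch the mould frame around the clay block

### The arm

A 6-joint arm with a two-finger parallel gripper is mounted at the origin on the work surface. World frame = base frame: x ahead of the robot, y to its left, z up, the work surface at z = 0. Lengths are in m, angles in rad, forces in N, time in s.
With the tool pointing down it reaches from about 0.35 to 0.85 m from the base axis. Payload 8.1 kg.
Tool frame: the origin (TCP) lies between the finger pads; the fingertips stand 11 mm ahead of it and the grasp point (between the pads) lies 8 mm behind it (tips_ahead is the z of the fingertips in the tool frame, in m); z points along the fingers, y is the line along which they close (so a half turn about z gives the same grasp; the last joint's range is limited). The gripper opens to 93 mm and grips with 3 to 60 N. Pads are 15 mm wide; open, the fingers measure 128 mm over their backs; the gripper's body (75 mm by 188 mm) begins 65 mm behind the grasp point.
Start: joints at [1.218, 0.13, 1.488, -0, 1.523, -0.085], TCP at [0.159, 0.579, 0.23] pointing down, gripper open.
Joint ranges: [-2.96, 2.96], [-0.89, 2.26], [0.02, 2.5], [-1.34, 4.48], [0, 2.73], [-2.66, 2.66]. Speed limits (rad/s): [2.39, 2.39, 2.79, 3.14, 3.14, 3.14].

### API

Orientations are given as a rotation vector (axis times angle).
In Python, from plant import read_state, read_camera, close_job, tips_ahead gives the robot as it stands. The module is installed in compiled form; this text tells all that it offers.
- The arm moves only by the tool move_arm, never from a script. Its argument "plan" is a list of rows, each a list of 7 numbers: the turn, a rotation vector about the tool's x, y, z in units of 6 degrees (1.0 is 6 degrees), then the shift along the tool's x, y, z in units of 25 mm (1.0 is 25 mm), then the finger opening in mm, from 0 to 93. A call has exactly 10 rows; each row shifts and turns the commanded pose from where the row before left it, along the tool's axes as they then stand; what a row does not reach is not made up. A row lasts 1/10 s, in which the tool goes at most 50 mm and 8.59 degrees, less where a joint would pass 70% of its speed; a pose out of reach is approached as far as the arm can. A call is refused whole if a number of a shift passes 1 or a number of a turn 1, either way. A call with a gripper value outside its range is refused whole. The fingers move at their own pace and stop on an object; "force" is the grip in N (left out, the last holds). Time passes only in rows, so rows that do not move let the fingers close, or fill a call up. It gives the time, the measured TCP pose, the force, the opening and the grip force at its end, in the units of the state.
- read_state(): the state, without advancing time (a new reading comes with each control period).
- read_camera(name): name is "scene" or "side" or "wrist"; returns a dict with "frame" (384x512x3 uint8, red, green, blue), "z_map" (384x512 float32, m along the optical axis (not along the pixel's ray), 0 where there is no reading), "fx", "fy", "cx", "cy" (pixels), "rvec" (rotation vector, rad) and "tvec" (3), from world to camera coordinates, as OpenCV has them. Camera axes: x right, y down, z forward; pixel columns grow to the right and rows downward; lengths in m; the calibration is good to about 2 mm. A picture is of the moment at which its call begins.
- close_job(): hands the job in; it is judged then, once.
The state is a dict: "t": time; "q": joint angles; "dq": joint speeds; "joint_torque": joint torques, N m; "tool_pos": TCP position; "orientation": TCP orientation; "force": force on the tool from outside, world axes, zero at the start; "wrist_torque": the same for the moment, N m; "opening": finger opening in m; "gripper_force": force on a finger pad.
Only numpy, scipy, OpenCV 4.12 (cv2) and the standard library are available. Lean on these libraries where they do the work, as an engineer would, in place of code of your own. Each camera call takes 0.05 s, during which the arm holds its last target. There are 200 camera calls.

### The job

Close the mould frame that has the tall clay block standing in it: push its open gate shut until the spring latch rides over the keeper and snaps in, so that the gate stays shut by itself. Leave the block standing where it is, and leave the gate of the other frame (the one with only a flat scraper in it) open.

Things in the scene. Friction and masses are not known exactly. Their poses are not given: they have to be found in the camera images.
- mould: Frame holding the tall clay block, fixed to the table: open-topped square of pale boards, 180 x 180 mm outside, 15 mm thick, tops 120 mm above the table, on a 200 x 200 x 15 mm baseboard, turned up to 0.25 rad. Origin: centre of its underside, x away from the robot, y left. A twin frame stands 380 to 480 mm to its side, left or right. A steel keeper hook (8 mm nose) is on the right wall.
- mould_gate (a joint): Hinge angle (rad) of its gate: 0 shut, starts 0.5 to 0.85. The gate is its board on the robot's side, 180 x 15 mm, 19 to 120 mm above the table. Upright hinge at its left end seen from the robot; the right end swings out to the robot. Stays where left (0.04 N m). The tongue meets the keeper at about 0.13 and snaps in at about 0.02: push to the stop at 0. Latched, the play is under 0.04.
- mould_latch_face (a point): Centre of the outer face of the dark steel latch case at the gate's free end: an upright 50 x 50 mm face 24 mm proud of the gate, 95 mm above the table; the place to push, 4 to 8 N. Axes turn with the gate: x into the gate (way to push), y along it to the hinge, z up. The hinge axis lies +31.5 mm in x and +154 mm in y from here; opening turns the axes clockwise seen from above.
- mould_tongue (a joint): How far the gate's sprung steel tongue is pressed in (m): 0 fully out, 0.014 fully in. It sticks 16 mm out past the gate's free end, 15 mm thick, 80 to 110 mm above the table, sloped on the side that meets the keeper, flat on the side that catches. About 9 mm in as it passes the keeper, then it springs out again; 2 to 5 N.
- spare_gate (a joint): Hinge angle (rad) of the gate of the other, identical frame, in which only a flat scraper lies: 0 shut, starts between 0.5 and 0.85, swings the same way; to be left open.
- clay_block: The tall grey-brown clay block, 85 x 80 mm and 105 mm high, 1.2 kg, standing loose on the baseboard inside the frame to be shut; its top is 120 mm above the table. Origin at the centre of its underside, z up. A smaller clay brick, 60 mm high, and an offcut on the table are not part of the job.
Mind the look-alikes: they are no part of the job. What is shaped like the clay_block but red is not meant.

How it is judged:
At the end, for the whole second after the job is handed in: The gate of the frame with the clay block is shut (within 0.05 rad) with its latch tongue sprung out again behind the keeper (pressed in less than 4 mm); the other gate is still open by more than 0.3 rad; the clay block stands upright within 15 mm of where it was (value of joint mould_gate below 0.05 rad and value of joint mould_tongue below 0.004 m and value of joint spare_gate above 0.3 rad and distance of clay_block from where it was at the start of the episode below 0.015 m and angle between clay_block's own z axis and vertical below 0.15 rad); the robot touches nothing.
It fails at once if the other frame's gate is pushed to (value of joint spare_gate below 0.3 rad).
It fails at once if the clay block is shifted by more than 15 mm or tipped (distance of clay_block from where it was at the start of the episode above 0.015 m or angle between clay_block's own z axis and vertical above 0.15 rad).
It also fails if it takes over 35 s, if anything falls off the work surface, if the arm or the gripper's body presses on something with over 40 N, if the wrist force passes 120 N, or if a joint passes its speed limit or range.

## Working session

There is one attempt and no reset: what is moved stays moved. The work goes in short steps, Python scripts to look and compute and a tool call to move; the robot and the scene stay as the last step left them, time stands still between calls to the robot, and variables do not carry over. Pictures are saved under pics/ and viewed, at most 10 in all, crops included, and the job is handed in when it is done.

Besides the shell and the picture viewer there is one more tool, called after "Request:" as name(argument=value, ...), one argument or row to a line, values as JSON. move_arm: Moves the arm, as the interface text tells. Its arguments: {"type":"object","properties":{"plan":{"type":"array","items":{"type":"array","items":{"type":"number"}}},"force":{"type":"number"}},"required":["plan"]}

```bash
mkdir -p pics
cat > h.py <<'E'
import numpy as np,cv2
from plant import *
def cam(n):
    c=read_camera(n); R=cv2.Rodrigues(np.array(c['rvec'],float))[0]; t=np.array(c['tvec'],float).ravel()
    z=c['z_map'].astype(float); v,u=np.mgrid[:384,:512]
    P=np.stack([(u-c['cx'])/c['fx']*z,(v-c['cy'])/c['fy']*z,z],-1)
    c['W']=(P-t)@R; c['W'][z==0]=np.nan
    return c
def save(c,f): cv2.imwrite('pics/'+f,c['frame'][:,:,::-1])
E
python3 - <<'E'
from h import *
a=cam('scene');b=cam('side')
cv2.imwrite('pics/a.png',cv2.resize(a['frame'][:,:,::-1],(800,600)));cv2.imwrite('pics/b.png',cv2.resize(b['frame'][:,:,::-1],(800,600)))
print(read_state())
for c in (a,b): print(cv2.Rodrigues(np.array(c['rvec']))[0].T@-np.array(c['tvec']).ravel())
np.savez('v.npz',a=a['W'],b=b['W'],fa=a['frame'],fb=b['frame'])
E
```

```text
{'t': 0.1, 'q': array([ 1.21761548e+00,  1.31103022e-01,  1.48917614e+00, -2.05999458e-06,
        1.52300219e+00, -8.53916807e-02]), 'dq': array([ 0.00273969, -0.00217535, -0.00277152, -0.00019332, -0.00035059,
        0.00041354]), 'joint_torque': array([ 1.73945336e-03, -5.61336422e+01, -4.93100202e+01,  7.70903192e-02,
        2.88720924e-02, -4.48709230e-07]), 'tool_pos': array([0.15856041, 0.57815   , 0.22867879]), 'orientation': array([-4.19337435e-01, -3.11311074e+00,  2.58947883e-03]), 'force': array([-0.35265812, -0.04897196, -1.24977753]), 'wrist_torque': array([-0.01497547,  0.00404243, -0.02456831]), 'gripper_force': 0.0, 'opening': 0.09315057523798867}
[ 1.14973629 -0.37999538  0.88916461]
[ 1.18463841 -0.88974654  0.76939026]
```

View pics/a.png

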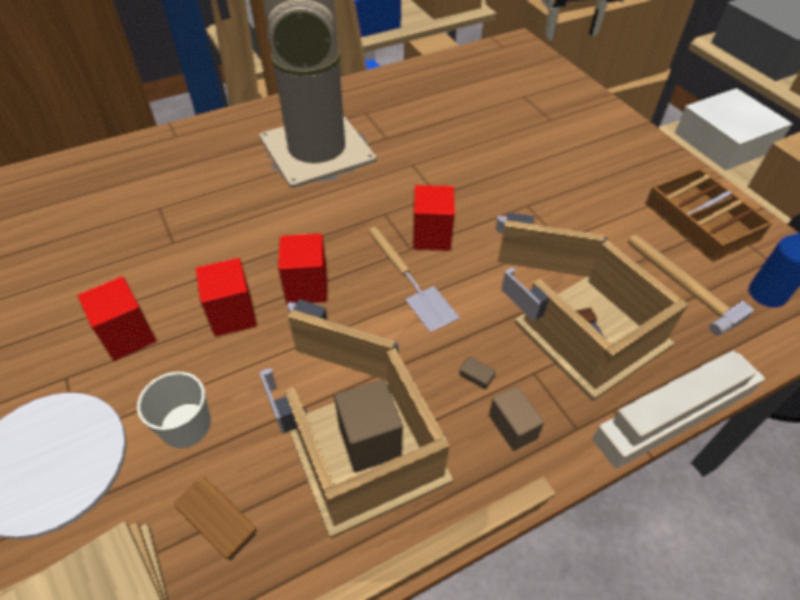

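View pics/b.png

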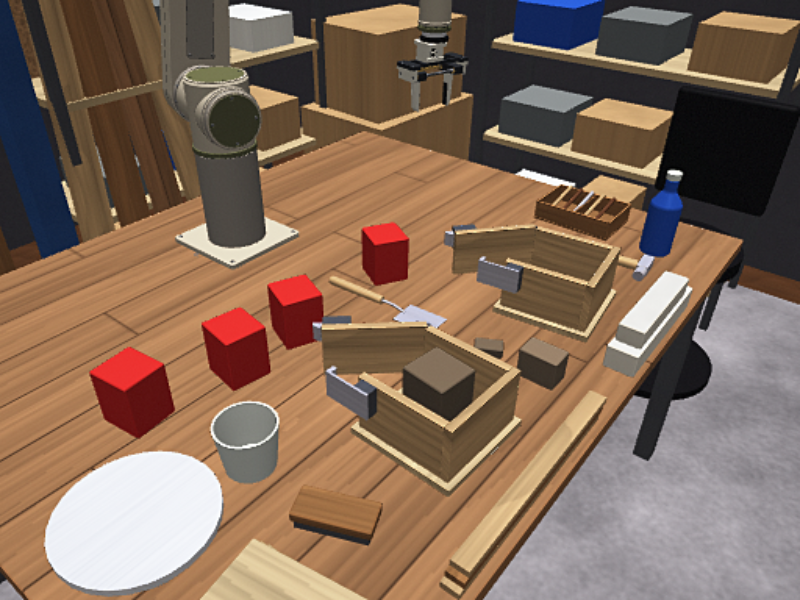

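The two views show the target frame (with the clay block) at scene px (370,430) of 800x600, with its gate from hinge (395,345) to latch case (305,310). A red block stands close by at (303,268), and the spare frame is at (600,300).

```bash
cat > m.py <<'E'
from h import *
d=np.load('v.npz')
k=.64
for n,pts in (('a',{'hingeTop':(395,346),'gateFreeTop':(291,318),'case':(307,307),'redNear':(303,250),'redNear2':(435,200),'FR':(291,394),'BR':(330,493),'BL':(445,443),'clay':(365,402),'spareHinge':(605,240),'spareFree':(505,226),'keeper':(267,375)}),
 ('b',{'hingeTop':(438,325),'gateFreeTop':(323,328),'case':(335,322),'redNear':(296,288),'FR':(362,377),'BR':(447,432),'BL':(517,372),'clay':(438,370)})):
    W=d[n]
    for s,(u,v) in pts.items():
        u,v=int(u*k),int(v*k); p=W[v-2:v+3,u-2:u+3].reshape(-1,3); i=np.nanargmax(p[:,2]); print(n,s,p[i].round(3))
P=np.concatenate([d['a'].reshape(-1,3),d['b'].reshape(-1,3)]);C=np.concatenate([d['fa'].reshape(-1,3),d['fb'].reshape(-1,3)]).astype(int)
ok=(P[:,2]>.06)&(P[:,2]<.14)&(P[:,0]>.2)&(P[:,0]<.85)&(abs(P[:,1])<.6); P=P[ok];C=C[ok]
# top-down map 1mm/px
im=np.zeros((600,800,3),np.uint8); o=np.argsort(P[:,2]);P=P[o];C=C[o]
r=(600-(P[:,0]-.25)*1000).astype(int);c=(400-(P[:,1]+.0)*1000*.8).astype(int);m=(r>=0)&(r<600)&(c>=0)&(c<800)
for a,b,col in zip(r[m],c[m],C[m]): cv2.circle(im,(int(b),int(a)),1,[int(x) for x in col[::-1]],-1)
cv2.imwrite('pics/top.png',im)
E
python3 m.py
```

```text
a hingeTop [ 0.674 -0.142  0.122]
a gateFreeTop [ 0.547 -0.255  0.123]
a case [ 0.541 -0.234  0.124]
a redNear [ 0.399 -0.182  0.108]
a redNear2 [0.397 0.092 0.107]
a FR [ 0.68  -0.309  0.124]
a BR [ 0.841 -0.316  0.123]
a BL [ 0.856 -0.149  0.123]
a clay [ 0.744 -0.218  0.123]
a spareHinge [0.635 0.311 0.121]
a spareFree [0.526 0.173 0.123]
a keeper [ 0.638 -0.337  0.124]
b hingeTop [ 0.693 -0.139  0.123]
b gateFreeTop [ 0.538 -0.254  0.122]
b case [ 0.555 -0.233  0.125]
b redNear [ 0.394 -0.184  0.109]
b FR [ 0.678 -0.316  0.124]
b BR [ 0.847 -0.323  0.123]
b BL [ 0.854 -0.158  0.124]
b clay [ 0.765 -0.229  0.123]
```

View pics/top.png

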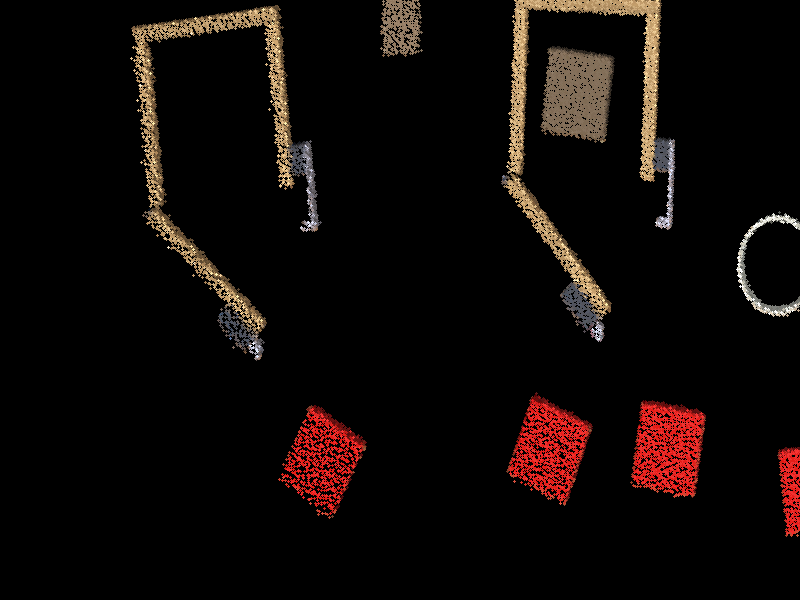

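Seen from above, the gate runs from its hinge at about (0.672,-0.138) to its free end at about (0.54,-0.256). The nearest red block ends at x≈0.455. Next I refine the gate line and head over.

```bash
cat > g.py <<'E'
from h import *
d=np.load('v.npz')
def line(n,x0,x1,y0,y1,wood=True):
    out=[]
    W=d[n].reshape(-1,3);C=d['f'+n].reshape(-1,3).astype(int)
    w=(C[:,0]-C[:,2]>30)
    m=(W[:,2]>.117)&(W[:,2]<.128)&(W[:,0]>x0)&(W[:,0]<x1)&(W[:,1]>y0)&(W[:,1]<y1)&(w==wood)
    p=W[m][:,:2]; return p
for n in 'ab':
    for s,b in (('gate',(.53,.66,-.27,-.145)),('right',(.70,.82,-.34,-.29)),('left',(.70,.82,-.17,-.12)),('case',(.5,.60,-.26,-.19,False))):
        p=line(n,*b)
        if len(p)<5: print(n,s,len(p)); continue
        vx,vy,x,y=cv2.fitLine(p.astype(np.float32),cv2.DIST_HUBER,0,.01,.01).ravel()
        a=np.arctan(vy/vx); print(n,s,len(p),'ang',a.round(3),'c',p.mean(0).round(4),p.min(0).round(3),p.max(0).round(3))
E
python3 g.py
```

```text
a gate 366 ang 0.729 c [ 0.5976 -0.2029] [ 0.532 -0.26 ] [ 0.659 -0.145]
a right 357 ang -0.043 c [ 0.7625 -0.3132] [ 0.701 -0.323] [ 0.82  -0.304]
a left 316 ang -0.045 c [ 0.7622 -0.1485] [ 0.7   -0.158] [ 0.82  -0.138]
a case 130 ang 0.739 c [ 0.5426 -0.2251] [ 0.519 -0.252] [ 0.566 -0.204]
b gate 271 ang 0.723 c [ 0.5969 -0.2043] [ 0.532 -0.262] [ 0.66  -0.145]
b right 275 ang -0.043 c [ 0.7622 -0.3137] [ 0.7   -0.324] [ 0.82  -0.303]
b left 211 ang -0.036 c [ 0.7622 -0.149 ] [ 0.702 -0.159] [ 0.82  -0.137]
b case 83 ang 0.746 c [ 0.5446 -0.2242] [ 0.521 -0.245] [ 0.567 -0.202]
```

Request:
move_arm(
  plan=[
    [0,0,0,-0.83,-1,0,0],
    [0,0,0,-0.83,-1,0,0],
    [0,0,0,-0.83,-1,0,0],
    [0,0,0,-0.83,-1,0,0],
    [0,0,0,-0.83,-1,0,0],
    [0,0,0,-0.83,-1,0,0],
    [0,0,0,-0.83,-1,0,0],
    [0,0,0,-0.83,-1,0,0],
    [0,0,0,-0.83,-1,0,0],
    [0,0,0,-0.83,-1,0,0],
  ],
)

```text
t: 1.1
tool_pos: [0.2928, 0.2813, 0.2293]
orientation: [-0.419, -3.113, 0.001]
force: [0.4, 0.7, 1.4]
opening: 0.0176
gripper_force: 0.0
```

Request:
move_arm(
  plan=[
    [0,0,0,-0.83,-1,0,0],
    [0,0,0,-0.83,-1,0,0],
    [0,0,0,-0.83,-1,0,0],
    [0,0,0,-0.83,-1,0,0],
    [0,0,0,-0.83,-1,0,0],
    [0,0,0,-0.83,-1,0,0],
    [0,0,0,-0.83,-1,0,0],
    [0,0,0,-0.83,-1,0,0],
    [0,0,0,-0.83,-1,0,0],
    [0,0,0,-0.83,-1,0,0],
  ],
)

```text
t: 2.1
tool_pos: [0.4268, -0.0147, 0.2293]
orientation: [-0.42, -3.113, -0.0]
force: [-0.9, 1.4, 0.1]
opening: 0.0005
gripper_force: 0.0
```

Request:
move_arm(
  plan=[
    [0,0,0,-0.875,-0.95,0,0],
    [0,0,0,-0.875,-0.95,0,0],
    [0,0,0,-0.875,-0.95,0,0],
    [0,0,0,-0.875,-0.95,0,0],
    [0,0,0,-0.875,-0.95,0,0],
    [0,0,0,-0.875,-0.95,0,0],
    [0,0,1,0,0,0,0],
    [0,0,1,0,0,0,0],
    [0,0,1,0,0,0,0],
    [0,0,1,0,0,0,0],
  ],
)

```text
t: 3.1
tool_pos: [0.5152, -0.1855, 0.229]
orientation: [-1.064, -2.955, -0.0]
force: [-0.2, -1.3, -0.0]
opening: 0.0003
gripper_force: 0.0
```

Request:
move_arm(
  plan=[
    [0,0,0.75,0,0,0,0],
    [0,0,0.75,0,0,0,0],
    [0,0,0,0,0,0.9,0],
    [0,0,0,0,0,0.9,0],
    [0,0,0,0,0,0.9,0],
    [0,0,0,0,0,0.5,0],
    [0,0,0,0,0,0,0],
    [0,0,0,0,0,0,0],
    [0,0,0,0,0,0,0],
    [0,0,0,0,0,0,0],
  ],
)

```text
t: 4.1
tool_pos: [0.5163, -0.1859, 0.1511]
orientation: [1.286, 2.864, -0.0]
force: [-0.2, -0.5, 1.0]
opening: 0.0007
gripper_force: 0.0
```

Run:
```python
from h import *
a=cam('scene')
cv2.imwrite('pics/c.png',cv2.resize(a['frame'][150:340,120:320,::-1],None,fx=3,fy=3))
s=read_state();R=cv2.Rodrigues(s['orientation'])[0];print(s['tool_pos'],R[:,0],R[:,1],s['force'])
```

```text
[ 0.51618913 -0.18582735  0.15087127] [-0.66463873  0.7471628  -0.00176496] [0.74716279 0.6646406  0.00079792] [ 0.16778603 -0.00432896  0.27615071]
```

View pics/c.png

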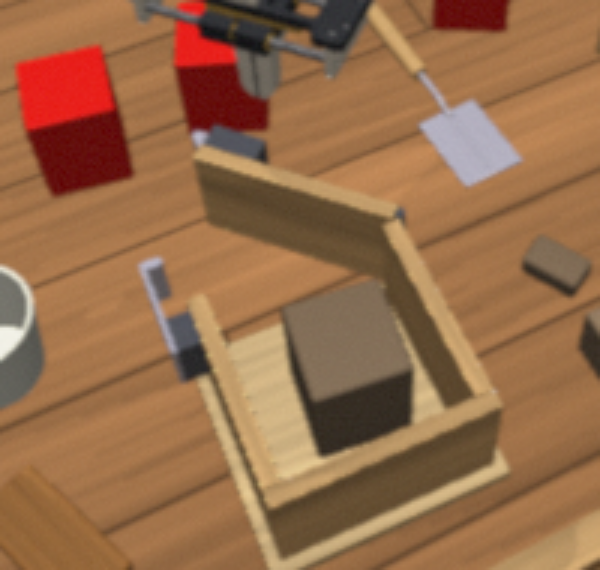

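Fingers at crop (258,75) are clear of the latch case (235,145) and the red block. I descend and close in.

Request:
move_arm(
  plan=[
    [0,0,0,0,0,0.76,0],
    [0,0,0,0,0,0.76,0],
    [0,0,0,0,0,0.76,0],
    [0,0,0,-0.1,0,0,0],
    [0,0,0,-0.1,0,0,0],
    [0,0,0,-0.1,0,0,0],
    [0,0,0,-0.1,0,0,0],
    [0,0,0,-0.1,0,0,0],
    [0,0,0,-0.1,0,0,0],
    [0,0,0,-0.1,0,0,0],
  ],
)

```text
t: 5.15
tool_pos: [0.5274, -0.1988, 0.0929]
orientation: [1.286, 2.866, -0.0]
force: [-0.2, -0.2, -0.2]
opening: 0.0007
gripper_force: 0.0
```

Request:
move_arm(
  plan=[
    [0,0,0,-0.1,0,0,0],
    [0,0,0,-0.1,0,0,0],
    [0,0,0,-0.1,0,0,0],
    [0,0,-0.65,-0.41,-0.11,0,0],
    [0,0,-0.65,-0.41,-0.11,0,0],
    [0,0,-0.65,-0.41,-0.11,0,0],
    [0,0,-0.65,-0.41,-0.11,0,0],
    [0,0,-0.65,-0.41,-0.11,0,0],
    [0,0,-0.65,-0.41,-0.11,0,0],
    [0,0,0,0,0,0,0],
  ],
)

```text
t: 6.15
tool_pos: [0.5702, -0.2559, 0.0926]
orientation: [0.677, 3.067, -0.0]
force: [-0.1, 1.3, 0.2]
opening: 0.0004
gripper_force: 0.0
```

```bash
cat > c.py <<'E'
from h import *
import sys
a=cam('scene')
cv2.imwrite('pics/'+sys.argv[1],cv2.resize(a['frame'][150:340,120:320,::-1],None,fx=3,fy=3))
s=read_state();R=cv2.Rodrigues(s['orientation'])[0];phi=np.arctan2(R[1,1],R[0,1])
H=np.array([.672,-.137]);r=H-s['tool_pos'][:2]
print(s['tool_pos'],'open if aligned',np.pi/2-.042-phi,'hinge in tool -x,y',-r@R[:2,0],r@R[:2,1],'F tool',R.T@s['force'])
E
python3 c.py d.png
```

```text
[ 0.56977155 -0.25538088  0.09248117] open if aligned 0.3951525896914101 hinge in tool -x,y 0.04249705808440439 0.15052802862979886 F tool [-0.01217814  0.40558532  0.52966498]
```

View pics/d.png

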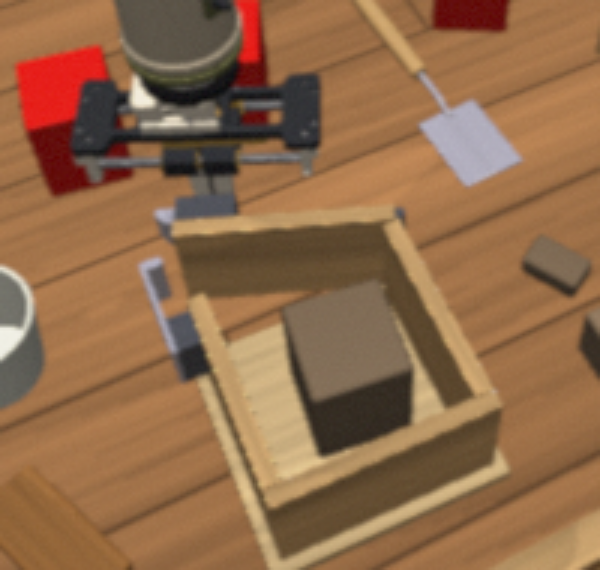

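The gate follows well: the case is in contact at crop (205,205), aligned, and the keeper is clear. I continue.

Request:
move_arm(
  plan=[
    [0,0,-0.65,-0.41,-0.11,0,0],
    [0,0,-0.65,-0.41,-0.11,0,0],
    [0,0,-0.65,-0.41,-0.11,0,0],
    [0,0,-0.65,-0.41,-0.11,0,0],
    [0,0,-0.32,-0.2,-0.05,0,0],
    [0,0,-0.32,-0.2,-0.05,0,0],
    [0,0,-0.32,-0.2,-0.05,0,0],
    [0,0,0,0,0,0,0],
    [0,0,0,0,0,0,0],
    [0,0,0,0,0,0,0],
  ],
)

```text
t: 7.2
tool_pos: [0.6188, -0.2842, 0.0926]
orientation: [-0.1, -3.14, -0.0]
force: [-0.3, 0.1, 0.4]
opening: 0.0009
gripper_force: 0.0
```

```bash
python3 c.py e.png
```

```text
[ 0.6188074  -0.28426929  0.09261202] open if aligned 0.02157970776161422 hinge in tool -x,y 0.04372809422006214 0.1503514174112371 F tool [-0.07326138 -0.65363251 -0.13811041]
```

View pics/e.png

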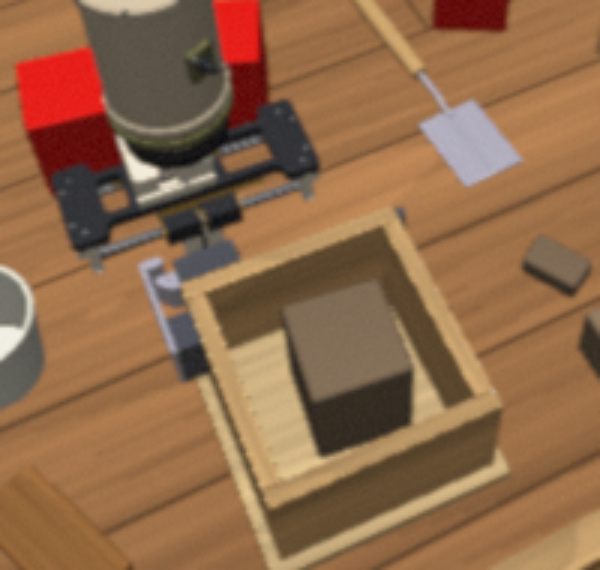

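The gate is nearly shut, with the tongue at the keeper around crop (165,285). I push straight in gently to the stop.

Request:
move_arm(
  plan=[
    [0,0,-0.1,-0.06,0,0,0],
    [0,0,-0.1,-0.06,0,0,0],
    [0,0,0,-0.06,0,0,0],
    [0,0,0,-0.06,0,0,0],
    [0,0,0,0,0,0,0],
    [0,0,0,0,0,0,0],
    [0,0,0,0,0,0,0],
    [0,0,0,0,0,0,0],
    [0,0,0,0,0,0,0],
    [0,0,0,0,0,0,0],
  ],
)

```text
t: 8.25
tool_pos: [0.6219, -0.2846, 0.0927]
orientation: [-0.066, -3.134, -0.002]
force: [-20.3, 2.5, 12.1]
opening: 0.0003
gripper_force: 9.7
```

```bash
python3 c.py f.png
```

```text
[ 0.62185954 -0.28464033  0.09272368] open if aligned -0.00012937145920388637 hinge in tool -x,y 0.0439166760829726 0.14960962986403714 F tool [ 19.08173931   3.02925545 -12.34287406]
```

20 N is well over the 4 to 8 N needed, so the gate is on the stop. I back off and check.

Request:
move_arm(
  plan=[
    [0,0,0,0.2,0,0,0],
    [0,0,0,0.4,0,0,0],
    [0,0,0,0.5,0,0,0],
    [0,0,0,0.5,0,0,0],
    [0,0,0,0,0,-0.8,0],
    [0,0,0,0,0,-1,0],
    [0,0,0,0,0,-1,0],
    [0,0,0,0.6,0,-1,0],
    [0,0,0,0.8,0,-1,0],
    [0,0,0,0.8,0,0,0],
  ],
)

```text
t: 9.3
tool_pos: [0.5318, -0.282, 0.2176]
orientation: [0.064, 3.134, -0.006]
force: [0.4, -0.5, 0.8]
opening: 0.0005
gripper_force: 0.0
```

Run:
```python
from h import *
a=cam('scene');b=cam('side')
im=[cv2.resize(x,(400,400),interpolation=cv2.INTER_CUBIC) for x in (a['frame'][210:290,150:230,::-1],b['frame'][190:290,200:300,::-1])]
cv2.imwrite('pics/g.png',np.hstack(im))
for n,c in zip('ab',(a,b)):
    W=c['W'].reshape(-1,3);C=c['frame'].reshape(-1,3).astype(int)
    m=(W[:,2]>.117)&(W[:,2]<.128)&(W[:,0]>.63)&(W[:,0]<.70)&(W[:,1]>-.30)&(W[:,1]<-.165)&(C[:,0]-C[:,2]>30)
    p=W[m][:,:2]; vx,vy,x,y=cv2.fitLine(p.astype(np.float32),cv2.DIST_HUBER,0,.01,.01).ravel()
    print(n,len(p),'open',np.pi/2-.042-np.arctan2(vy,vx)%np.pi)
print(read_state()['tool_pos'],read_state()['force'])
```

```text
a 346 open 0.0057216883
b 235 open 0.0077580214
[ 0.52944355 -0.28132448  0.21410147] [ 0.7380494   0.10796738 -0.47518146]
```

View pics/g.png

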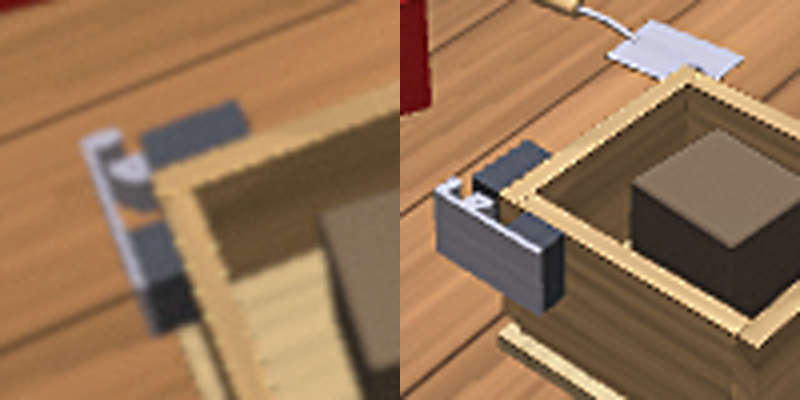

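The gate measures about 0.006 rad. The tongue (130,175) has sprung out behind the keeper nose (105,140), and the block is standing as before. I hand the job in.

```bash
python3 -c "
from plant import *
print(close_job())"
```

```text
the job is handed in; nothing more can be done
None
```

The job is handed in after about 9 s of robot time; no verdict came back. The clay block's gate is pushed shut (measured about 0.006 rad) with its tongue seen sprung out behind the keeper, the block is still standing, and I never touched the other gate, which was open at the start.

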